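# Make up two tellers' cash kits

### The arm

A 6-joint arm with a two-finger parallel gripper is mounted at the origin on the work surface. World frame = base frame: x ahead of the robot, y to its left, z up, the work surface at z = 0. Lengths are in m, angles in rad, forces in N, time in s.
With the tool pointing down it reaches from about 0.275 to 0.875 m from the base axis. Payload 12.5 kg.
Tool frame: the origin (TCP) lies at the very end of the fingers, on their centre line; the grasp point (between the pads) lies 19 mm behind it; z points along the fingers, y is the line along which they close (so a half turn about z gives the same grasp; the last joint's range is limited). The gripper opens to 85 mm and grips with 20 to 120 N. Pads are 22 mm wide; open, the fingers measure 114 mm over their backs; the gripper's body (76 mm by 85 mm) begins 54 mm behind the grasp point. The pads swing forward as they close: fully open they stand 13 mm farther back than shut.
Start: joints at [1.02, 0.351, 1.652, -0, 1.139, -0.085], TCP at [0.247, 0.491, 0.231] pointing down, gripper open.
Joint ranges: [-2.75, 2.75], [-0.79, 2.1], [0.01, 2.65], [-1.57, 4.71], [0.07, 3.14], [-2.87, 2.87]. Speed limits (rad/s): [2.22, 2.22, 2.79, 3.14, 3.14, 3.14].

### API

Orientations are given as a 3x3 rotation matrix whose columns are the frame's x, y, z axes.
In Python, from bench import manip gives the robot as it stands. Calls block until the motion is done:
- manip.move_ptp(position, orientation): joint-space move of the TCP to a pose.
- manip.move_l(position, attitude=None, max_speed=0.15): straight line of the TCP; attitude=None keeps the orientation; max_speed is the mean speed in m/s.
- manip.move_j(angles): joint-space move.
- manip.set_gripper(opening, effort=None): opening from 0.0 (shut) to 1.0 (fully open); effort is the grip in N (None keeps the last); returns when the fingers have stopped.
- manip.dwell(seconds).
- manip.inverse_kinematics(position, orientation): joint angles nearest the present ones, or None.
- manip.grab_frame(name): name is "scene" or "top" or "wrist"; returns (picture, depth): 400x640x3 uint8, red, green, blue; 400x640 float32, m along the optical axis (not along the pixel's ray), 0 where there is no reading.
- manip.get_calibration(name): a dict with "camera_matrix" (3x3 intrinsics, pixels), "R" (3x3) and "t" (3): a world point X has camera coordinates R X + t. Camera axes: x right, y down, z forward; pixel columns grow to the right and rows downward; lengths in m; the calibration is good to about 2 mm. A picture is of the moment at which its call begins: read the wrist's pose just before it. get_calibration takes no time and is no camera call; for the wrist camera it gives the pose at the moment of the call.
A pose or a line that the arm cannot do raises manip.Unreachable and nothing moves.
- manip.sign_off(): hands the job in; it is judged then, once.
Trained networks look in the newest picture that a camera, given by its name, has taken for a name from the list of things; names that differ only in an ending like _2 or _b are one class to them, and where a whole thing is asked for, a point or a joint stands for the part that bears it (a point fixed in the world has none). Each returns a list of dicts, best first, with "confidence" (0 to 1); they miss things now and then, are a little off and sometimes report something else, mostly with a low value. They report only what shows in the picture. A call takes as long as a camera call. They do not tell look-alikes from the thing itself.
- manip.look_for(camera, name): "at" ([x, y, z] in m, in world coordinates, good to about 4 mm: the middle of the surface that is visible of it).
Readings, each from a call of its own:
- manip.current_time(): time.
- manip.current_qpos(): joint angles.
- manip.current_joint_vel(): joint speeds.
- manip.current_joint_torque(): joint torques, N m.
- manip.current_ee_pos(): TCP position.
- manip.current_tcp_rot(): TCP orientation.
- manip.current_force(): force on the tool from outside, world axes, zero at the start.
- manip.current_ft_torque(): the same for the moment, N m.
- manip.current_grip_width(): opening from 0.0 (shut) to 1.0 (fully open).
- manip.current_grip_force(): force on a finger pad.
Only numpy, scipy, OpenCV 4.12 (cv2) and the standard library are available. Lean on these libraries where they do the work, as an engineer would, in place of code of your own. Each camera call takes 0.05 s, during which the arm holds its last target. There are 200 camera calls.

### The job

Make up the kits for two bank tellers from the stock on the counter: the red tray gets the green note bundle and the silver coin roll, the blue tray gets the pink note bundle, the brass coin roll and the hand stamp. Lay each note bundle flat in the tray's large bay, and stand each coin roll and the stamp upright in a small bay of its own (either one), on the bay's floor. Leave the amber note bundle, the calculator and the clip dish where they are.

Things in the scene. Friction and masses are not known exactly. Their poses are not given: they have to be found in the camera images.
- red_tray: Red tray with pale bay floors, fixed, empty, 154 (x) x 146 (y) x 14 mm high; floor, walls and dividers 4 mm thick. Origin: centre of its underside; z up. Open bays (inside): large note bay 80 (x) x 138 (y) mm centred at (33, 0) mm; two alike small bays 62 (x) x 67 (y) mm centred at (-42, 35.5) and (-42, -35.5) mm. Its x axis (small bays to note bay) points away from the robot within 15 degrees.
- blue_tray: Blue tray with pale bay floors, fixed, empty, 154 (x) x 146 (y) x 14 mm high; floor, walls and dividers 4 mm thick. Origin: centre of its underside; z up. Open bays (inside): large note bay 80 (x) x 138 (y) mm centred at (33, 0) mm; two alike small bays 62 (x) x 67 (y) mm centred at (-42, 35.5) and (-42, -35.5) mm. Its x axis (small bays to note bay) points away from the robot within 15 degrees.
- pink_notes_center (a point): Centre (half-way up) of the pink banded bundle of notes, a rigid block 54 (x) x 115 (y, long side) x 40 (z) mm with a white paper band round its middle, about 200 g, lying flat on the counter, z up.
- green_notes_center (a point): Centre (half-way up) of the green banded bundle of notes, a rigid block 54 (x) x 115 (y, long side) x 40 (z) mm with a white paper band round its middle, about 200 g, lying flat on the counter, z up.
- amber_notes_center (a point): Centre (half-way up) of the amber (yellow-orange) banded bundle of notes, a rigid block 54 (x) x 115 (y, long side) x 40 (z) mm with a white paper band round its middle, about 200 g, lying flat on the counter, z up. It is spare stock and stays where it is (within 30 mm).
- brass_coins_center (a point): Centre (half-way up) of the brass (yellow metal) roll of coins, a solid upright cylinder 34 mm across and 60 mm tall with a white paper band, about 250 g, standing on the counter; z along its axis, up.
- silver_coins_center (a point): Centre (half-way up) of the silver (pale metal) roll of coins, a solid upright cylinder 34 mm across and 60 mm tall with a white paper band, about 250 g, standing on the counter; z along its axis, up.
- stamp_center (a point): Centre (half-way up) of the hand stamp, 64 mm tall, standing upright on the counter, about 120 g: black square foot 44 x 44 x 12 mm, above it a round dark wooden handle 26 mm across up to the top; z up.
- calculator: Grey desk calculator with black keys, 85 x 135 x 18 mm, lying beyond the left-hand tray; origin at the centre of its underside. A bystander: leave it (within 30 mm).
- clip_dish: Round black dish of paper clips, 76 mm across, 32 mm high, beyond the right-hand tray; origin at the centre of its underside. A bystander: leave it (within 30 mm).
Things that resemble listed ones, but are neither listed nor needed, are in the scene too. What is shaped like the part that bears green_notes_center but purple is not meant. Of the things that look like the part that bears pink_notes_center, the largest one is meant.

How it is judged:
At the end, for the whole second after the job is handed in: Each named item is on the floor of a right bay of its tray (bay centre in x, y within 15 mm for bundles, 16, 18 for rolls, 12, 15 for the stamp; height within 5 mm), level or upright within 0.1 rad and still; amber bundle, calculator and clip dish within 30 mm of their starts (x of green_notes_center in the frame of red_tray between 0.018 and 0.048 m and y of green_notes_center in the frame of red_tray between -0.015 and 0.015 m and z of green_notes_center in the frame of red_tray between 0.019 and 0.029 m and linear speed of each of green_notes, silver_coins, pink_notes, brass_coins, stamp below 0.02 m/s and angular speed of each of green_notes, silver_coins, pink_notes, brass_coins, stamp below 0.3 rad/s and angle between each of green_notes_center, silver_coins_center, pink_notes_center, brass_coins_center, stamp_center's own z axis and vertical below 0.1 rad and x of silver_coins_center in the frame of red_tray between -0.058 and -0.026 m and z of silver_coins_center in the frame of red_tray between 0.029 and 0.039 m and (y of silver_coins_center in the frame of red_tray between -0.0535 and -0.0175 m or y of silver_coins_center in the frame of red_tray between 0.0175 and 0.0535 m) and x of pink_notes_center in the frame of blue_tray between 0.018 and 0.048 m and y of pink_notes_center in the frame of blue_tray between -0.015 and 0.015 m and z of pink_notes_center in the frame of blue_tray between 0.019 and 0.029 m and x of brass_coins_center in the frame of blue_tray between -0.058 and -0.026 m and z of brass_coins_center in the frame of blue_tray between 0.029 and 0.039 m and (y of brass_coins_center in the frame of blue_tray between -0.0535 and -0.0175 m or y of brass_coins_center in the frame of blue_tray between 0.0175 and 0.0535 m) and x of stamp_center in the frame of blue_tray between -0.054 and -0.03 m and z of stamp_center in the frame of blue_tray between 0.031 and 0.041 m and (y of stamp_center in the frame of blue_tray between -0.0505 and -0.0205 m or y of stamp_center in the frame of blue_tray between 0.0205 and 0.0505 m) and distance of each of amber_notes_center, calculator, clip_dish from where it was at the start of the episode below 0.03 m); the robot touches nothing.
It fails at once if the amber bundle is pushed more than 30 mm away (distance of amber_notes_center from where it was at the start of the episode above 0.03 m).
It fails at once if the calculator is pushed more than 30 mm away (distance of calculator from where it was at the start of the episode above 0.03 m).
It fails at once if the clip dish is pushed more than 30 mm away (distance of clip_dish from where it was at the start of the episode above 0.03 m).
It also fails if it takes over 128 s, if anything falls off the work surface, if the arm or the gripper's body presses on something with over 40 N, if the wrist force passes 120 N, or if a joint passes its speed limit or range.

## Working session

There is one attempt and no reset: what is moved stays moved. The work goes in short steps, each a Python script; the robot and the scene stay as the last script left them, time stands still between calls to the robot, and variables do not carry over. Pictures are saved under pics/ and viewed, at most 14 in all, crops included, and the job is handed in when it is done.

```bash
mkdir -p pics; ls; python3 - <<'E'
from bench import manip
import cv2,numpy as np
for c in ("top","scene"):
    p,d=manip.grab_frame(c)
    cv2.imwrite(f"pics/{c}0.png",p[:,:,::-1])
    np.save(f"pics/{c}0.npy",d)
    print(c,manip.get_calibration(c))
    for n in ["red_tray","blue_tray","pink_notes_center","green_notes_center","amber_notes_center","brass_coins_center","silver_coins_center","stamp_center","calculator","clip_dish"]:
        print(n,[(np.round(r["at"],3).tolist(),round(r["confidence"],2)) for r in manip.look_for(c,n)])
print(manip.current_time())
E
```

```text
pics
top {'camera_matrix': array([[373.15957787,   0.        , 316.15087376],
       [  0.        , 373.15957787, 205.26993001],
       [  0.        ,   0.        ,   1.        ]]), 'R': array([[ 0.00293897, -0.99980496,  0.01952943],
       [-0.98932793, -0.00575206, -0.14559244],
       [ 0.14567638, -0.01889312, -0.98915188]]), 't': array([-0.00169597,  0.59028703,  0.78535035])}
red_tray [([0.549, -0.293, -0.001], 0.62)]
blue_tray [([0.536, 0.283, 0.002], 0.6)]
pink_notes_center [([0.452, -0.068, 0.043], 0.96), ([0.335, -0.162, 0.026], 0.92), ([0.343, 0.027, 0.023], 0.74)]
green_notes_center [([0.812, 0.119, 0.039], 0.65), ([0.828, -0.035, 0.044], 0.6)]
amber_notes_center []
brass_coins_center [([0.687, 0.074, 0.06], 0.6)]
silver_coins_center [([0.575, 0.079, 0.06], 0.54)]
stamp_center [([0.562, -0.079, 0.01], 0.59)]
calculator [([0.732, 0.276, 0.021], 0.81)]
clip_dish [([0.74, -0.245, 0.015], 0.92)]
scene {'camera_matrix': array([[450.32152349,   0.        , 318.86508739],
       [  0.        , 450.32152349, 196.97952276],
       [  0.        ,   0.        ,   1.        ]]), 'R': array([[ 0.87926885,  0.47622715, -0.00969495],
       [ 0.40392155, -0.75624796, -0.51471974],
       [-0.2524553 ,  0.44866103, -0.85730368]]), 't': array([-0.50869793, -0.22203734,  1.27028534])}
red_tray [([0.552, -0.297, 0.007], 0.63)]
blue_tray [([0.536, 0.284, 0.005], 0.84)]
pink_notes_center [([0.341, 0.018, 0.029], 0.74), ([0.456, -0.076, 0.038], 0.59), ([0.34, -0.168, 0.026], 0.59)]
green_notes_center [([0.816, 0.104, 0.04], 0.91), ([0.827, -0.043, 0.04], 0.88), ([0.691, -0.081, 0.044], 0.61)]
amber_notes_center [([0.463, 0.07, 0.038], 0.92)]
brass_coins_center [([0.699, 0.068, 0.055], 0.61)]
silver_coins_center [([0.572, 0.067, 0.052], 0.7)]
stamp_center [([0.576, -0.092, 0.011], 0.66)]
calculator [([0.734, 0.272, 0.02], 0.93)]
clip_dish [([0.738, -0.244, 0.014], 0.85)]
1.1
```

View pics/top0.png

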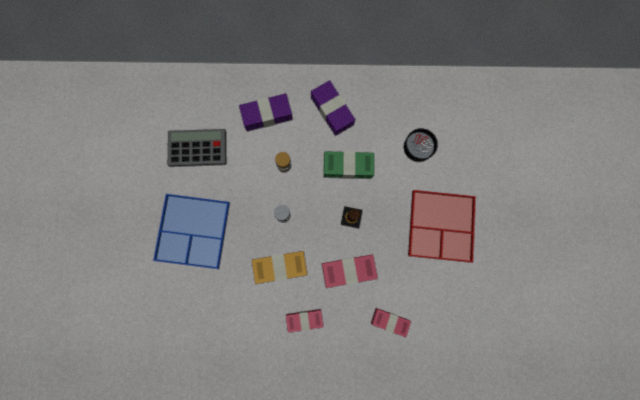

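View pics/scene0.png

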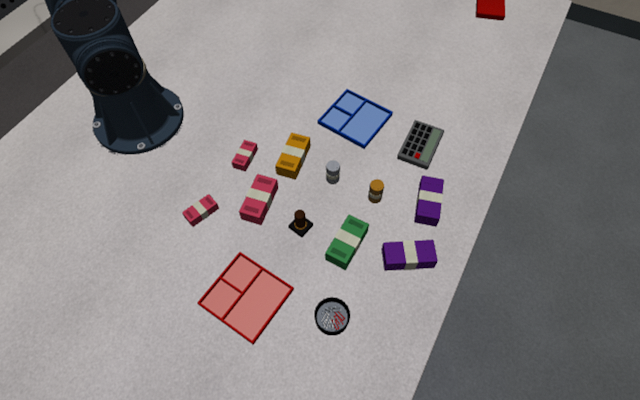

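The top view shows the blue tray at (192,232), the red tray at (442,227) and large pink at (350,271). Green is at (349,164), silver at (282,213), brass at (283,160), the stamp at (351,216) and amber at (280,267). Next I'll measure the top faces and tray outlines from depth.

```bash
cat > vis.py <<'E'
import cv2,numpy as np
def world(d,cal):
    K,R,t=cal["camera_matrix"],cal["R"],cal["t"]
    v,u=np.mgrid[:d.shape[0],:d.shape[1]]
    c=np.stack([(u-K[0,2])/K[0,0]*d,(v-K[1,2])/K[1,1]*d,d],-1)
    return (c-t)@R
def plane(d,cal,z):   # pixel rays cut with a height
    K,R,t=cal["camera_matrix"],cal["R"],cal["t"]
    v,u=np.mgrid[:d.shape[0],:d.shape[1]]
    r=np.stack([(u-K[0,2])/K[0,0],(v-K[1,2])/K[1,1],np.ones(d.shape)],-1)@R
    o=-R.T@t
    return o+r*((z-o[2])/r[...,2])[...,None]
def rect(P):          # centre, short, long, angle of the long side from +y (about z)
    r=cv2.minAreaRect((P[:,:2]*1000).astype(np.float32)); b=cv2.boxPoints(r)
    e=[b[1]-b[0],b[2]-b[1]]; e.sort(key=np.linalg.norm); l=e[1]
    a=np.arctan2(-l[0],l[1]); a=(a+np.pi/2)%np.pi-np.pi/2
    return np.round([*r[0],np.linalg.norm(e[0]),np.linalg.norm(l),np.degrees(a)],1)
E
python3 - <<'E'
from vis import *
from bench import manip
things={"pink":(.452,-.072,.04),"green":(.691,-.075,.04),"amber":(.463,.07,.04),"silver":(.573,.073,.06),"brass":(.692,.07,.06),"stamp":(.57,-.085,.064),"red":(.55,-.295,.014),"blue":(.536,.283,.014)}
for c in("top","scene"):
    d=np.load(f"pics/{c}0.npy");cal=manip.get_calibration(c);W=world(d,cal)
    hsv=cv2.cvtColor(cv2.imread(f"pics/{c}0.png"),cv2.COLOR_BGR2HSV)
    print(c,"table z",np.round(np.percentile(W[(abs(W[...,0]-.6)<.05)&(abs(W[...,1])<.02),2],[5,50,95]),4))
    for n,(x,y,h) in things.items():
        tray=n in("red","blue"); r=.12 if tray else (.075 if h==.04 else .04)
        near=(np.hypot(W[...,0]-x,W[...,1]-y)<r)&(d>0)
        if tray: m=near&(hsv[...,1]>60)
        else: m=near&(W[...,2]>h-.012)&(W[...,2]<h+.02)
        m=cv2.morphologyEx(m.astype(np.uint8),cv2.MORPH_OPEN,np.ones((2,2)))
        k,l,s,_=cv2.connectedComponentsWithStats(m); m=l==1+np.argmax(s[1:,4])
        P=plane(d,cal,h)[m]
        print(n,m.sum(),"rect",rect(P),"mean",np.round(P.mean(0)*1000,1),"z",np.round(np.median(W[m][:,2]),4))
E
```

```text
top table z [-0.0039 -0.0009  0.0011]
pink 1321 rect [444.6 -74.7  54.7 114.9  10.2] mean [444.7 -74.5  40. ] z 0.0393
green 1217 rect [685.3 -75.6  57.  114.2  -1.2] mean [684.6 -75.8  40. ] z 0.0388
amber 1327 rect [452.4  78.   54.8 114.6   9.7] mean [452.3  78.1  40. ] z 0.0393
silver 199 rect [569.4  74.   32.5  32.7 -89.7] mean [569.7  73.8  60. ] z 0.0585
brass 197 rect [687.5  73.7  33.1  34.2 -89.3] mean [687.5  73.4  60. ] z 0.0588
stamp 111 rect [566.  -83.3  22.8  24.8  44.8] mean [565.5 -83.2  64. ] z 0.0619
red 4318 rect [ 547.4 -291.3  149.3  154.6   84.4] mean [ 546.3 -291.3   14. ] z 0.0036
blue 4457 rect [532.9 280.4 148.  154.   83.1] mean [531.9 280.5  14. ] z 0.0038
scene table z [-0.0022  0.0006  0.0037]
pink 1005 rect [455.1 -76.3  59.2 119.8   9.6] mean [455.6 -77.3  40. ] z 0.0403
green 1158 rect [ 6.953e+02 -7.790e+01  5.690e+01  1.197e+02 -5.000e-01] mean [695.4 -78.9  40. ] z 0.0409
amber 845 rect [462.8  76.5  58.4 121.1   9.2] mean [463.4  75.1  40. ] z 0.04
silver 153 rect [581.2  71.8  32.   38.7  27.9] mean [580.5  72.   60. ] z 0.0596
brass 167 rect [698.2  71.8  33.4  37.4  25.1] mean [698.5  71.9  60. ] z 0.0598
stamp 105 rect [576.3 -85.4  23.   28.8  29.3] mean [576.3 -85.3  64. ] z 0.0631
red 4682 rect [ 557.1 -292.4  147.7  157.    84.2] mean [ 558.6 -294.8   14. ] z 0.0055
blue 2443 rect [544.3 277.3 154.5 157.7  82.8] mean [545.6 275.2  14. ] z 0.0053
```

```bash
cat > rob.py <<'E'
from bench import manip
from vis import *
def down(yaw):        # tool down, closing line along world yaw
    y=np.array([np.cos(yaw),np.sin(yaw),0]);z=np.array([0,0,-1.])
    return np.stack([np.cross(y,z),y,z],1)
def best(yaw,p):      # the half turn nearest to the present wrist angle
    c=[]
    for k in(0,np.pi):
        q=manip.inverse_kinematics(p,down(yaw+k))
        if q is not None:c.append((abs(q-manip.current_qpos()).max(),k))
    return down(yaw+min(c)[1])
def shot(n):
    cal=manip.get_calibration("wrist");p,d=manip.grab_frame("wrist")
    cv2.imwrite(f"pics/{n}.png",p[:,:,::-1]);np.savez(f"pics/{n}.npz",d=d,K=cal["camera_matrix"],R=cal["R"],t=cal["t"])
    return p,d,cal
E
python3 - <<'E'
from rob import *
for n,p in(("w_blue",[.50,.28,.30]),("w_mid",[.52,0,.36]),("w_red",[.51,-.29,.30])):
    manip.move_ptp(p,best(np.pi/2 if n!="w_mid" else np.pi/2,p)); manip.dwell(.2)
    p,d,cal=shot(n); print(n,manip.current_time(),-cal["R"].T@cal["t"],cal["R"][2],manip.current_qpos().round(2))
a=[cv2.imread(f"pics/w_{k}.png") for k in("blue","mid","red")]
cv2.imwrite("pics/w3.png",cv2.resize(np.vstack([np.hstack(a[:2]),np.hstack([a[2],a[2]*0])]),(800,500)))
E
```

```text
w_blue 2.625 [0.42809641 0.28089719 0.44222434] [ 2.81089691e-01  7.50192150e-04 -9.59681209e-01] [ 0.43  0.33  1.5   0.    1.3  -1.14]
w_mid 3.9833 [0.44867218 0.00108039 0.50209946] [ 0.28088894  0.00105068 -0.9597397 ] [-0.09  0.19  1.54  0.    1.41 -1.66]
w_red 5.375 [ 0.43894526 -0.28882759  0.44272515] [ 2.81881913e-01  6.85022469e-04 -9.59448862e-01] [-0.59  0.36  1.47  0.    1.32 -2.17]
```

View pics/w3.png

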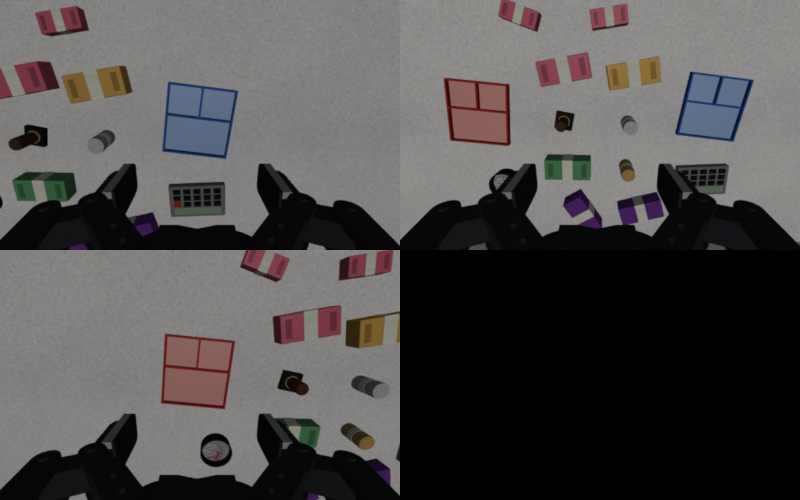

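The wrist views show both trays clearly: blue at about (200,120), red at about (198,372) in the montage. All the stock is visible in the middle view. I'll run the same measurement on those frames.

```bash
cat >> vis.py <<'E'
things={"pink":(.45,-.075,.04),"green":(.69,-.076,.04),"amber":(.457,.077,.04),"silver":(.574,.073,.06),"brass":(.692,.073,.06),"stamp":(.571,-.084,.064),"foot":(.571,-.084,.012),"red":(.552,-.292,.014),"blue":(.538,.28,.014)}
def measure(c,names,W=None):
    f=np.load(f"pics/{c}.npz");d=f["d"];cal=dict(camera_matrix=f["K"],R=f["R"],t=f["t"]);W=world(d,cal)
    hsv=cv2.cvtColor(cv2.imread(f"pics/{c}.png"),cv2.COLOR_BGR2HSV)
    for n in names:
        x,y,h=things[n]
        tray=n in("red","blue"); r=.12 if tray else (.075 if h==.04 else .04)
        near=(np.hypot(W[...,0]-x,W[...,1]-y)<r)&(d>0)
        if tray: m=near&(hsv[...,1]>60)
        elif n=="foot": m=near&(W[...,2]>.008)&(W[...,2]<.016)
        else: m=near&(W[...,2]>h-.008)&(W[...,2]<h+.02)
        m=cv2.morphologyEx(m.astype(np.uint8),cv2.MORPH_OPEN,np.ones((2,2)))
        k,l,s,_=cv2.connectedComponentsWithStats(m); m=l==1+np.argmax(s[1:,4])
        P=plane(d,cal,h)[m]
        print(n,m.sum(),"rect",rect(P),"mean",np.round(P.mean(0)*1000,1),"z",np.round(np.median(W[m][:,2]),4))
        if tray:
            q=cv2.approxPolyDP(cv2.convexHull((P[:,:2]*1000).astype(np.float32)),12,True)[:,0]; print(q.round(0).tolist())
E
python3 - <<'E'
from vis import *
measure("w_blue",["blue"]);measure("w_red",["red"]);measure("w_mid",["pink","green","amber","silver","brass","stamp","foot"])
E
```

```text
blue 11924 rect [538.5 285.9 145.8 154.8  83. ] mean [534.7 285.9  14. ] z 0.0044
[[623.0, 348.0], [472.0, 367.0], [453.0, 225.0], [605.0, 205.0]]
red 11901 rect [ 552.5 -288.6  145.9  155.4   84.4] mean [ 548.6 -288.6   14. ] z 0.0044
[[636.0, -224.0], [483.0, -209.0], [468.0, -352.0], [621.0, -368.0]]
pink 3476 rect [450.6 -70.5  54.9 114.8   9.4] mean [450.1 -70.3  40. ] z 0.04
green 2405 rect [ 6.911e+02 -7.220e+01  5.720e+01  1.141e+02  1.000e-01] mean [690.7 -71.7  40. ] z 0.04
amber 3425 rect [458.4  82.4  54.9 114.8   9.6] mean [457.8  82.7  40. ] z 0.0401
silver 460 rect [575.6  78.4  32.4  34.  -87.8] mean [575.3  77.9  60. ] z 0.06
brass 390 rect [693.5  77.4  33.3  35.6 -88. ] mean [693.6  77.7  60. ] z 0.0599
stamp 259 rect [570.4 -78.5  23.7  24.8  87.7] mean [570.9 -78.6  64. ] z 0.0634
foot 410 rect [572.2 -79.2  43.9  44.1  78.5] mean [566.8 -74.9  12. ] z 0.0117
```

```bash
cat >> rob.py <<'E'
D=np.pi/180
TR={"red":(.5525,-.2886,-5.6*D),"blue":(.5385,.2859,-7*D)}
def bay(t,x,y):
    X,Y,a=TR[t];c,s=np.cos(a),np.sin(a);return X+c*x-s*y,Y+s*x+c*y,a
def pick(x,y,yaw,z,op=1.,hov=.16,effort=45):
    R=best(yaw,[x,y,z]); manip.set_gripper(op); manip.move_ptp([x,y,hov],R)
    manip.move_l([x,y,z+.0],max_speed=.18); manip.set_gripper(0,effort)
    print("grip",round(manip.current_grip_width()*85,1),"mm",manip.current_grip_force())
    manip.move_l([x,y,hov],max_speed=.18)
    print("held",round(manip.current_grip_width()*85,1),"t",manip.current_time())
def place(x,y,yaw,z,rel,hov=.16):
    R=best(yaw,[x,y,z]); manip.move_ptp([x,y,hov],R)
    manip.move_l([x,y,z+.02],max_speed=.2); manip.move_l([x,y,z],max_speed=.05); f=manip.current_force()
    manip.set_gripper(rel); manip.dwell(.2); manip.move_l([x,y,hov],max_speed=.18); print("force",np.round(f,1),"t",manip.current_time())
E
python3 - <<'E'
from rob import *
pick(.4503,-.0705,9.4*D,.011)
shot("p1")
x,y,a=bay("blue",.033,0); place(x,y,a,.0165,.85)
p=[.50,.28,.30];manip.move_ptp(p,best(np.pi/2,p));manip.dwell(.1);shot("p2")
things["pink"]=(x,y,.044); measure("p2",["pink"]);print(x,y)
a=[cv2.imread(f"pics/{k}.png") for k in("p1","p2")];cv2.imwrite("pics/p12.png",cv2.resize(np.hstack(a),(800,250)))
E
```

```text
grip 52.9 mm 46.87444031238556
held 53.0 t 9.4833
force [ 0.4 -0.1 -2.5] t 13.7167
pink 3026 rect [569.5 280.8  55.   79.7  -6.9] mean [570.1 280.9  44. ] z 0.044
0.5712540230041636 0.2818783116676301
```

View pics/p12.png

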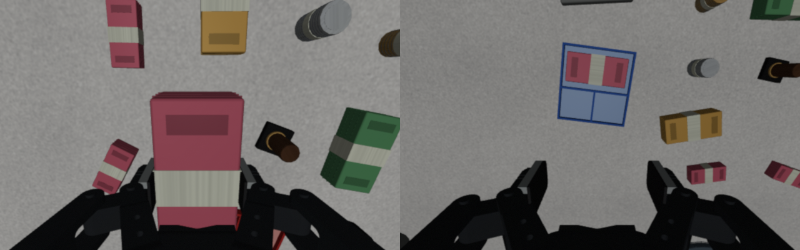

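The pink bundle sits flat in the blue tray's large bay, with its top at 44 mm and its centre within 2 mm. Next come the brass roll and the stamp.

```bash
python3 - <<'E'
from rob import *
pick(.6935,.0776,90*D,.018,.8)
x,y,a=bay("blue",-.042,.0355); place(x,y,a+90*D,.0235,.6)
pick(.5712,-.0787,78.5*D,.024,.8)
x2,y2,a=bay("blue",-.042,-.0355); place(x2,y2,a+90*D,.0295,.5)
p=[.50,.28,.30];manip.move_ptp(p,best(np.pi/2,p));manip.dwell(.1);shot("p3")
things.update(brass=(x,y,.064),stamp=(x2,y2,.068),foot=(x2,y2,.016));print(x,y,x2,y2)
measure("p3",["brass","stamp"])
E
```

```text
grip 32.8 mm 44.45474445819855
held 32.9 t 18.9167
force [-0.5  0.  -2.8] t 22.825
grip 24.9 mm 43.896923661231995
held 24.9 t 26.925
force [ 0.3  0.1 -1.1] t 30.8583
0.5011394233219472 0.32625390080628314 0.4924866999401817 0.25578312403974923
brass 667 rect [500.  325.2  33.   33.1  90. ] mean [500.3 325.5  64. ] z 0.0639
stamp 374 rect [492.  255.8  24.4  24.9 -89.5] mean [491.7 256.   68. ] z 0.0676
```

View pics/p3.png

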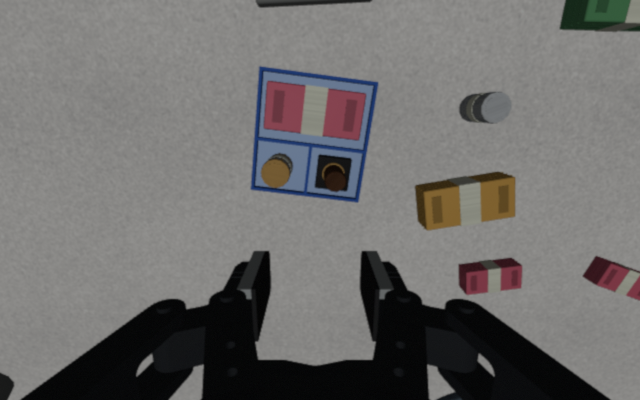

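The blue kit is right: brass is upright at (277,168), the stamp at (333,173), and both are on target. Now the red kit.

```bash
python3 - <<'E'
from rob import *
pick(.691,-.072,0*D,.011)
x,y,a=bay("red",.033,0); place(x,y,a,.0165,.85)
pick(.5755,.078,90*D,.018,.8)
x2,y2,a=bay("red",-.042,.0355); place(x2,y2,a+90*D,.0235,.6)
p=[.51,-.29,.30];manip.move_ptp(p,best(np.pi/2,p));manip.dwell(.1);shot("p4")
things.update(silver=(x2,y2,.064),green=(x,y,.044));print(x,y,x2,y2)
measure("p4",["silver","green"])
E
```

```text
grip 53.1 mm 48.42265069484711
held 52.9 t 36.3583
force [ 0.4  0.  -1.6] t 40.1167
grip 32.5 mm 44.22521531581879
held 32.8 t 44.0167
force [ 0.4 -0.7 -2.8] t 47.9833
0.5853425041994004 -0.29182023569205195 0.5141646421422129 -0.24917094551076077
silver 662 rect [ 513.7 -248.6   33.1   33.3   90. ] mean [ 513.4 -248.4   64. ] z 0.0639
green 2314 rect [ 586.  -290.3   57.4   79.7   -6.6] mean [ 585.3 -290.5   44. ] z 0.044
```

View pics/p4.png

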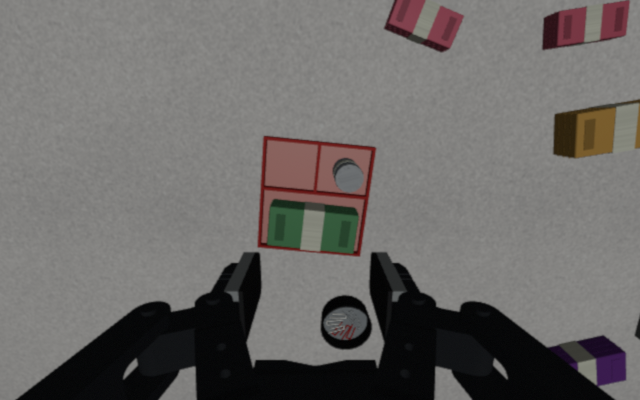

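Green lies flat in the red note bay at (313,225), and silver stands upright in a small bay at (348,175). Both are on target and the bystanders haven't moved, so I'm handing in.

```bash
python3 -c "
from bench import manip
manip.dwell(.5);print(manip.sign_off())"
```

```text
the job is handed in; nothing more can be done
None
```

I filled both teller kits and handed the job in at about 49 s of the 128 s allowed: close-up pictures showed all five items within about 2 mm of their targets, on the bay floors; no verdict was returned.

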